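# Shut and bolt the stock chest

### The arm

A 6-joint arm with a two-finger parallel gripper is mounted at the origin on the work surface. World frame = base frame: x ahead of the robot, y to its left, z up, the work surface at z = 0. Lengths are in mm, angles in rad, forces in N, time in s.
With the tool pointing down it reaches from about 350 to 875 mm from the base axis. Payload 4.2 kg.
Tool frame: the origin (TCP) lies midway between the tips of the shut fingers; the grasp point (between the pads) lies 19 mm behind it; z points along the fingers, y is the line along which they close (so a half turn about z gives the same grasp; the last joint's range is limited). The gripper opens to 85 mm and grips with 20 to 120 N. Pads are 22 mm wide; open, the fingers measure 114 mm over their backs; the gripper's body (76 mm by 85 mm) begins 54 mm behind the grasp point. The pads swing forward as they close: fully open they stand 13 mm farther back than shut.
Start: joints at [-0.851, 0.385, 0.008, 0, -1.194, -0.259], TCP at [277.927, -559.782, 231.312] pointing down, gripper open.
Joint ranges: [-3.14, 3.14], [-1.21, 2.06], [-1.07, 1.41], [-3.16, 2.05], [-2.99, -0.16], [-3.1, 3.1]. Speed limits (rad/s): [2.79, 2.79, 3.14, 3.14, 3.14, 3.14].

### API

Orientations are given as a rotation vector (axis times angle).
In Python, from station import ctrl gives the robot as it stands.
- The arm moves only by the tool arm_command, never from a script. Its argument "steps" is a list of rows, each a list of 7 numbers: the gripper command: -1 is shut, 1 is fully open, values between are in proportion, then the shift along the world's x, y, z each as a share of 0.03 m, from -1 to 1, then the turn, a rotation vector about the world's x, y, z each as a share of 0.12 rad, from -1 to 1. A call has 1 to 8 rows; each row shifts and turns the commanded pose from where the row before left it; what a row does not reach is not made up. A row lasts 1/12 s, in which the tool goes at most 41.7 mm and 7.16 degrees, less where a joint would pass 70% of its speed; a pose out of reach is approached as far as the arm can. A call with a number of a shift or a turn outside -1 to 1 is refused whole. A call with a gripper value outside its range is refused whole. The fingers move at their own pace and stop on an object; "grip_force" is the grip in N (left out, the last holds). Time passes only in rows, so rows that do not move let the fingers close. It gives the time, the measured TCP pose, the force, the opening and the grip force at its end, in the units of the state.
- ctrl.state(): the state, without advancing time (a new reading comes with each control period).
- ctrl.grab_frame(name): name is "side" or "top" or "wrist"; returns a dict with "frame" (400x640x3 uint8, blue, green, red), "depth" (400x640 float32, mm along the optical axis (not along the pixel's ray), 0 where there is no reading), "intrinsics" (3x3 intrinsics, pixels), "pose" (4x4, takes a point from camera to world coordinates). Camera axes: x right, y up, looking along -z (the intrinsics and any distortion apply to the point x, -y, -z); pixel columns grow to the right and rows downward; lengths in mm; the calibration is good to about 2 mm. A picture is of the moment at which its call begins.
- ctrl.hand_in(): hands the job in; it is judged then, once.
The state is a dict: "time_s": time; "q": joint angles; "joint_vel": joint speeds; "tau": joint torques, N m; "eef_pos": TCP position; "tool_rot": TCP orientation; "force": force on the tool from outside, world axes, zero at the start; "torque": the same for the moment, N m; "opening": finger opening in mm; "grasp_force": force on a finger pad.
Only numpy, scipy, OpenCV 4.12 (cv2) and the standard library are available. Lean on these libraries where they do the work, as an engineer would, in place of code of your own. Each camera call takes 0.05 s, during which the arm holds its last target. There are 200 camera calls.

### The job

Secure the fragrance stock chest for the night: lower its hatch until it is fully shut, slide the barrel bolt fully home into its keeper, and turn the bolt's knob down flat into its notch so that the bolt cannot slide back. Leave the bottle and the flacon beside it where they stand.

Things in the scene. Friction and masses are not known exactly. Their poses are not given: they have to be found in the camera images.
- chest: Fixed grey steel chest, 300 mm deep (x) by 400 wide (y) by 130 high; origin at the centre of its underside, z up. Its flat top frames an opening (x -110 to +90, y -140 to +140 mm) closed flush by a grey hatch hinged along its +x side. Bottles stand inside, below the frame. On the hatch's outer face are a steel barrel bolt (+y half) and a steel bow handle (-y half).
- lid (a joint): Hatch angle, rad: 0 = fully shut, flush with the chest's top; grows as its free (-x) edge swings up, to 1.45. Stiff hinge: the hatch stays where it is left; 1 to 6 N on its free edge move it down.
- lid_hinge (a point): On the hinge line, mid-width, level with the outer face, 130 mm above the bench. Axes fixed to the hatch: z = outward normal of the outer face, y = along the hinge (the chest's y); the hatch, 12 mm thick and 276 mm wide, reaches from here along -x for 198 mm.
- lid_edge (a point): Middle of the hatch's free edge, on the outer face; same axes as lid_hinge. The strip of the outer face within 30 mm of this edge is bare over the whole width.
- handle_top (a point): Middle of the bow handle: a 10 mm round bar along the hatch's y, 85 mm long, its centre line 30 mm off the outer face and 58 mm in from the free edge. Axes as lid_hinge.
- bolt (a joint): Travel of the bolt's rod, m: 0 = fully drawn back, 0.064 = fully home at its stop. Grows as the rod slides along the chest's +y, past the hatch's side edge and through the keeper. Needs about 3 N, stays where left. Rod 12 mm thick, axis 13 mm off the hatch's face. It enters the keeper only when the hatch is fully shut, and the hatch will not shut over a rod that is out more than 20 mm.
- knob (a joint): Turn of the knob about the rod, rad: 0 = straight off the hatch's face (upright when the hatch is shut), positive = leaning to the chest's +x, 1.5 either way = flat. Turned by 1 to 2 N at the ball; stays where left. On the way its stem runs in a slot of the middle guide strap, leaning 0.25 at most; only in the last 7 mm (bolt above 0.057) is it in a 15 mm notch where it turns down to either side.
- knob_ball (a point): Centre of the 16 mm ball on the knob's 8 mm stem, 34 mm from the rod's axis, 47 mm above the hatch's face when upright (the guide straps along the rod stand 23 mm above it). Axes turn with the knob: y = the bolt's sliding direction, z = along the stem away from the rod.
- rod_tip (a point): Rounded tip of the bolt's rod, on its axis; y points in the sliding direction.
- keeper_mouth (a point): Centre of the mouth of the keeper, a steel loop fixed on the chest's top frame at its +y side: 20 mm long in y, 25 wide, 26 high, inside 16 wide and 22 high; the rod's axis meets this point when the hatch is shut. Axes as the chest's.
- amber_bottle: Loose amber glass bottle with a white screw cap, 60 mm across, 105 mm high, standing on the bench beside the chest; origin at the centre of its underside.
- flacon: Loose clear glass perfume flacon with a brass cap, 30 x 50 mm and 110 mm high, standing on the bench beside the chest; origin at the centre of its underside.
- balance: Fixed grey laboratory balance, 300 (x) by 200 (y) mm, 86 mm high to its round steel pan; origin at the centre of its underside.

How it is judged:
By the outcome, as a careful person would: the job done as asked, in the order asked, and still so for the second after the job is handed in, with the robot touching nothing.
It also fails if it takes over 48 s, if anything falls off the work surface, if the arm or the gripper's body presses on something with over 40 N, if the wrist force passes 120 N, or if a joint passes its speed limit or range.

## Working session

There is one attempt and no reset: what is moved stays moved. The work goes in short steps, Python scripts to look and compute and a tool call to move; the robot and the scene stay as the last step left them, time stands still between calls to the robot, and variables do not carry over. Pictures are saved under pics/ and viewed, at most 10 in all, crops included, and the job is handed in when it is done.

Besides the shell and the picture viewer there is one more tool, called after ">>>" by a JSON object that holds its "fn" and its "kwargs", one argument or row to a line. arm_command: Moves the arm, as the interface text tells. Shift numbers are shares of 0.03 m and turn numbers shares of 0.12 rad, none past 1 either way. Its arguments: {"type":"object","properties":{"steps":{"type":"array"},"grip_force":{"type":"number"}},"required":["steps"]}

```bash
mkdir -p pics; cat > h.py <<'E'
import numpy as np, cv2, pickle
from station import ctrl
def grab(n, tag):
    f=ctrl.grab_frame(n); cv2.imwrite(f'pics/{tag}.png',f['frame']); pickle.dump(f,open(f'pics/{tag}.pkl','wb')); return f
def load(tag): return pickle.load(open(f'pics/{tag}.pkl','rb'))
def cloud(f):
    K=f['intrinsics'];d=f['depth'];v,u=np.mgrid[:d.shape[0],:d.shape[1]]
    p=np.stack([(u-K[0,2])*d/K[0,0],-(v-K[1,2])*d/K[1,1],-d],-1)
    T=f['pose']; w=p@T[:3,:3].T+T[:3,3]; w[d==0]=np.nan; return w
E
python3 - <<'E'
from h import *
a=grab('side','side0');b=grab('top','top0')
cv2.imwrite('pics/both0.png',np.vstack([a['frame'],b['frame']])[:, :])
s=ctrl.state();print(s['eef_pos'],s['tool_rot'],s['opening'],s['time_s'])
for f in (a,b):print(f['pose'].round(3),f['intrinsics'])
E
```

```text
[ 277.69670858 -559.32604129  230.28986385] [ 0.71703793 -3.05808955 -0.00307189] 85.38629434040594 0.1
[[-9.620000e-01  2.120000e-01 -1.740000e-01  3.514660e+02]
 [-2.740000e-01 -7.090000e-01  6.500000e-01  7.358420e+02]
 [ 1.500000e-02  6.730000e-01  7.400000e-01  1.092621e+03]
 [ 0.000000e+00  0.000000e+00  0.000000e+00  1.000000e+00]] [[452.49225254   0.         329.79809547]
 [  0.         452.49225254 197.73551528]
 [  0.           0.           1.        ]]
[[-2.800000e-02  9.820000e-01 -1.850000e-01  2.962920e+02]
 [-1.000000e+00 -2.700000e-02  4.000000e-03 -1.245910e+02]
 [-1.000000e-03  1.850000e-01  9.830000e-01  1.605852e+03]
 [ 0.000000e+00  0.000000e+00  0.000000e+00  1.000000e+00]] [[444.61837665   0.         328.57999349]
 [  0.         444.61837665 198.88618639]
 [  0.           0.           1.        ]]
```

View pics/side0.png

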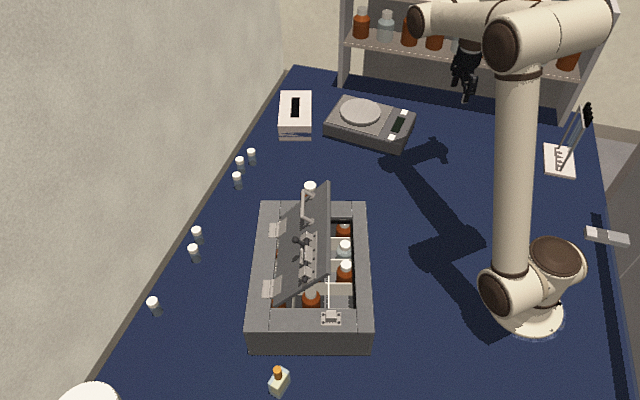

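View pics/top0.png

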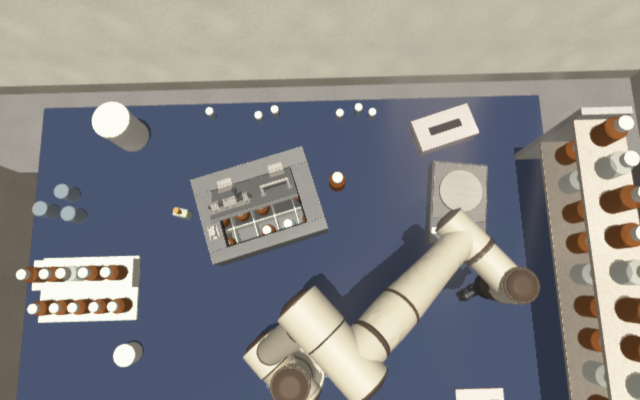

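The side view shows the chest at about (310,275) with its hatch open and the flacon at (278,380). The top view shows the chest at (258,205), yawed about 15°, the flacon at (181,212) and the bottle at (337,180). Next I'll fit the chest's pose and the lid angle from depth.

```bash
cat > fit.py <<'E'
from h import *
from scipy.optimize import minimize
def chest(tags=('top0','side0')):
    P=np.vstack([cloud(load(t)).reshape(-1,3) for t in tags]); P=P[~np.isnan(P).any(1)]
    return P
if __name__=='__main__':
    for t,(u0,u1,v0,v1) in (('top0',(180,340,140,270)),('side0',(235,385,190,360))):
        w=cloud(load(t))[v0:v1,u0:u1].reshape(-1,3);w=w[~np.isnan(w).any(1)]
        m=abs(w[:,2]-130)<5;q=w[m]
        h,e=np.histogram(w[:,2],bins=np.arange(90,350,4));print(t,m.sum(),dict(zip(e[:-1],h)) if 0 else '', np.median(q[:,2]))
        r=cv2.minAreaRect(q[:,:2].astype(np.float32));print(r)
E
python3 fit.py
```

```text
top0 4616  130.0930508153424
((566.6581420898438, 108.79631042480469), (301.0108337402344, 400.18798828125), 15.95844841003418)
side0 7075  132.11748303099012
((566.6968994140625, 106.59454345703125), (300.91229248046875, 403.61328125), 15.86375617980957)
```

```bash
cat >> h.py <<'E'
C=np.array([566.7,107.7,0]);A=np.deg2rad(15.9)
Rz=np.array([[np.cos(A),-np.sin(A),0],[np.sin(A),np.cos(A),0],[0,0,1]])
def toC(w): return (w-C)@Rz
def toW(c): return np.asarray(c)@Rz.T+C
E
python3 - <<'E'
from h import *
for t in ('top0','side0'):
    c=toC(cloud(load(t))); 
    m=(abs(c[...,0])<150)&(abs(c[...,1])<200)&(c[...,2]>137)
    p=c[m]
    # lid plane: normal in xz; angle fit by hist
    ang=np.arctan2(p[:,2]-130,90-p[:,0]); r=np.hypot(p[:,2]-130,90-p[:,0])
    h,e=np.histogram(ang[r>60],bins=np.arange(0,2,.02)); i=np.argsort(h)[-4:];print(t,e[i],h[i])
    th=np.median(ang[(r>60)&(abs(ang-e[i[-1]]-.01)<.04)]);print('theta',th)
    # lid coords
    d=90-p[:,0];z=p[:,2]-130
    L=np.stack([d*np.cos(th)+z*np.sin(th),p[:,1],-(-d*np.sin(th)+z*np.cos(th))],-1)  # dist from hinge, y, -? 
    print('r range',np.percentile(L[:,0],[1,99]), 'off',np.percentile(L[:,2],[1,50,99]))
    for s in (1,-1):
        q=L[s*L[:,2]>18]; print(s,len(q))
    np.save(f'pics/L_{t}.npy',L)
    k=c[(abs(c[...,0])<150)&(c[...,1]>141)&(c[...,1]<200)&(c[...,2]>140)&(c[...,2]<165)]
    print('keeper',k.min(0),k.max(0)) if len(k) else 0
    fl=c[(c[...,1]>202)&(c[...,1]<330)&(c[...,2]>60)&(c[...,2]<125)&(abs(c[...,0])<150)]
    b=c[(c[...,1]<-202)&(c[...,1]>-330)&(c[...,2]>60)&(c[...,2]<125)&(abs(c[...,0])<150)]
    for n,g in(('flac',fl),('bot',b)): print(n,np.percentile(g,[2,98],axis=0) if len(g) else None)
# upscaled crop of side with lid
f=load('side0')['frame'];cv2.imwrite('pics/crop0.png',cv2.resize(f[170:350,235:385],None,fx=3.3,fy=3.3,interpolation=3))
E
```

```text
top0 [0.82 0.88 0.84 0.86] [141 169 555 690]
theta 0.862318925271734
r range [ -2.17989077 200.69611639] off [-40.51018588  -0.45447751 118.31279224]
1 116
-1 295
keeper [-63.19774222 158.75222782 140.49339076] [ -0.95324944 195.64192487 161.93009321]
flac [[ 46.40001212 253.16998345  61.16811565]
 [ 82.20222473 299.4770429  114.44824353]]
bot [[ -14.93029876 -310.49678588   62.6985541 ]
 [  37.95320275 -256.7414035   109.13949234]]
side0 [0.82 0.84 0.88 0.86] [ 146  323  719 1785]
theta 0.8714131829564311
r range [  2.04551077 200.95270592] off [-36.96444167  -0.60028175  96.13633562]
1 156
-1 474
keeper [-68.00246474 157.57924411 140.50223931] [-33.46681103 179.06188965 161.80794238]
flac [[ 46.82042232 256.5614852   61.24062792]
 [ 87.44314742 301.18796385 113.85009895]]
bot [[  -4.91232002 -301.44057201   71.80815329]
 [  38.86170087 -268.37588155  111.98950902]]
```

View pics/crop0.png

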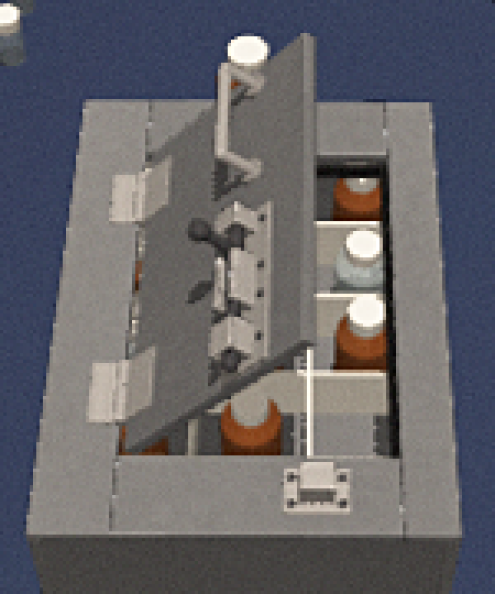

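The crop shows the hatch about half open, the ball at (203,230), the rod tip at (222,365) still inside the hatch's side edge, and the keeper at (318,487). I'll measure the bolt parts in hatch coordinates.

```bash
python3 - <<'E'
from h import *
th=.868
for t in ('top0','side0'):
    c=toC(cloud(load(t)));m=(abs(c[...,0])<150)&(abs(c[...,1])<200)&(c[...,2]>137);p=c[m]
    d=90-p[:,0];z=p[:,2]-130
    L=np.stack([d*np.cos(th)+z*np.sin(th),p[:,1],d*-np.sin(th)+z*np.cos(th)],-1)
    q=L[(L[:,1]>-30)&(L[:,1]<145)&(L[:,0]>60)&(L[:,0]<200)&(abs(L[:,2])>5)&(abs(L[:,2])<70)]
    for o in (5,15,25,34): 
        for y in range(-30,140,10):
            g=q[(q[:,1]>=y)&(q[:,1]<y+10)&(q[:,2]>=o)&(q[:,2]<o+(10 if o<34 else 30))]
            if len(g)>3: print(t,o,y,len(g),g.mean(0).round(1),g.min(0).round(0),g.max(0).round(0))
    k=c[(c[...,0]>-80)&(c[...,0]<-20)&(c[...,1]>141)&(c[...,1]<195)&(c[...,2]>148)&(c[...,2]<165)]
    print('keeper',np.percentile(k,[5,50,95],axis=0).round(1),len(k)) if len(k) else 0
E
```

```text
top0 5 10 9 [147.4  15.1  10.4] [131.  11.   5.] [155.  19.  15.]
top0 5 20 10 [150.6  24.2   9.7] [145.  20.   6.] [161.  28.  14.]
top0 5 30 4 [144.5  35.5  10.5] [143.  32.   9.] [146.  38.  12.]
top0 5 40 6 [143.5  44.7  11. ] [140.  40.   7.] [149.  49.  15.]
top0 5 50 8 [148.4  54.2   9. ] [143.  50.   5.] [153.  59.  13.]
top0 5 60 12 [149.2  64.8  10.4] [146.  60.   5.] [152.  69.  15.]
top0 5 70 8 [151.5  75.3   9.4] [148.  70.   5.] [155.  79.  13.]
top0 5 80 9 [151.3  84.3   9.8] [149.  81.   5.] [153.  89.  15.]
top0 5 90 6 [145.3  95.2  10.6] [139.  90.   8.] [150. 100.  14.]
top0 5 100 7 [147.8 105.4  10.4] [141. 101.   7.] [155. 110.  13.]
top0 5 110 11 [151.5 115.   10.1] [148. 110.   6.] [157. 120.  15.]
top0 5 120 11 [151.1 125.7  10.3] [146. 121.   5.] [155. 130.  14.]
top0 15 0 4 [142.7   7.6  16.4] [137.   7.  16.] [150.  10.  17.]
top0 15 10 15 [147.3  15.3  20.6] [133.  10.  16.] [158.  19.  24.]
top0 15 20 15 [144.5  24.6  21.2] [129.  21.  16.] [155.  30.  24.]
top0 15 30 7 [143.3  35.2  17. ] [137.  32.  16.] [148.  39.  18.]
top0 15 40 9 [143.1  44.7  18.8]
[... 2225 characters left out ...]
]
side0 15 80 39 [143.5  85.3  19.6] [131.  80.  15.] [154.  90.  24.]
side0 15 90 17 [146.2  93.8  17.9] [135.  90.  15.] [153.  99.  23.]
side0 15 100 18 [146.3 106.6  20.4] [134. 100.  16.] [155. 110.  24.]
side0 15 110 32 [145.8 115.4  22.4] [130. 110.  16.] [155. 120.  25.]
side0 15 120 47 [145.  125.8  20.8] [132. 120.  15.] [154. 130.  25.]
side0 15 130 17 [144.4 134.5  17.4] [136. 130.  15.] [154. 140.  20.]
side0 25 40 15 [145.   45.8  29.8] [141.  42.  25.] [149.  49.  35.]
side0 34 40 34 [149.1  45.8  47.2] [140.  40.  35.] [154.  50.  55.]
side0 34 50 12 [147.3  50.8  48.3] [141.  50.  45.] [153.  52.  53.]
keeper [[-60.7 158.5 153.2]
 [-49.3 169.  158.1]
 [-38.  176.7 161. ]] 98
```

>>> {"fn": "arm_command", "kwargs": {
  "steps": [
    [-1,0.42,0.99,0.4,0,0,-0.76],
    [-1,0.42,0.99,0.4,0,0,-0.76],
    [-1,0.42,0.99,0.4,0,0,0],
    [-1,0.42,0.99,0.4,0,0,0],
    [-1,0.42,0.99,0.4,0,0,0],
    [-1,0.42,0.99,0.4,0,0,0],
    [-1,0.42,0.99,0.4,0,0,0],
    [-1,0.42,0.99,0.2,0,0,0]
  ],
  "grip_force": 60
}}

```text
time_s: 0.77
eef_pos: [379.3, -320.9, 322.6]
tool_rot: [-0.436, 3.11, -0.002]
force: [0.8, -0.1, 0.2]
opening: -0.1
grasp_force: 0.0
```

>>> {"fn": "arm_command", "kwargs": {
  "steps": [
    [-1,0.42,0.99,0,0,0,0],
    [-1,0.42,0.99,0,0,0,0],
    [-1,0.42,0.99,0,0,0,0],
    [-1,0.42,0.99,0,0,0,0],
    [-1,0.42,0.99,0,0,0,0],
    [-1,0.42,0.99,0,0,0,0],
    [-1,0.42,0.99,0,0,0,0],
    [-1,0.42,0.99,0,0,0,0]
  ]
}}

```text
time_s: 1.43
eef_pos: [479.5, -82.9, 321.1]
tool_rot: [0.436, -3.111, -0.0]
force: [0.8, -0.6, -0.3]
opening: 0.2
grasp_force: 0.0
```

>>> {"fn": "arm_command", "kwargs": {
  "steps": [
    [-1,0.42,0.99,0,0,0,0],
    [-1,0.42,0.99,0,0,0,0],
    [-1,0.42,0.99,0,0,0,0],
    [-1,0.42,0.99,0,0,0,0],
    [-1,0.42,0.99,0,0,0,0],
    [-1,0.42,0.99,0,0,0,0],
    [-1,0,0,0,0,0,0],
    [-1,0,0,0,0,0,0]
  ]
}}

```text
time_s: 2.1
eef_pos: [555.1, 95.0, 320.0]
tool_rot: [0.439, -3.108, 0.001]
force: [-0.9, -0.6, 0.6]
opening: -0.1
grasp_force: 0.0
```

>>> {"fn": "arm_command", "kwargs": {
  "steps": [
    [-1,-0.024,-0.007,-0.4,0,0,0],
    [-1,-0.024,-0.007,-0.4,0,0,0],
    [-1,-0.024,-0.007,-0.4,0,0,0],
    [-1,-0.024,-0.007,-0.4,0,0,0],
    [-1,-0.19,-0.055,-0.187,0,0,0],
    [-1,-0.19,-0.055,-0.187,0,0,0],
    [-1,-0.19,-0.055,-0.187,0,0,0],
    [-1,-0.19,-0.055,-0.187,0,0,0]
  ]
}}

```text
time_s: 2.77
eef_pos: [529.8, 85.9, 251.7]
tool_rot: [-0.435, 3.108, 0.001]
force: [2.7, 1.5, 1.2]
opening: -0.2
grasp_force: 1.4
```

```bash
python3 - <<'E'
from h import *
f=grab('side','side1');s=ctrl.state();print(toC(np.array(s['eef_pos'])),s['force'])
c=toC(cloud(f))
m=(abs(c[...,0])<100)&(c[...,1]>60)&(c[...,1]<130)&(c[...,2]>150);p=c[m]
a=np.arctan2(p[:,2]-130,90-p[:,0]);print(np.percentile(a,[25,50,75]))
E
```

```text
[-43.72250369 -10.72004284 250.21263379] [-0.47300624 -0.30855129 -1.35684334]
[0.73886431 0.86464399 1.26703016]
```

>>> {"fn": "arm_command", "kwargs": {
  "steps": [
    [-1,-0.167,-0.048,-0.227,0,0,0],
    [-1,-0.167,-0.048,-0.227,0,0,0],
    [-1,-0.167,-0.048,-0.227,0,0,0],
    [-1,-0.167,-0.048,-0.227,0,0,0],
    [-1,-0.12,-0.034,-0.237,0,0,0],
    [-1,-0.12,-0.034,-0.237,0,0,0],
    [-1,-0.12,-0.034,-0.237,0,0,0],
    [-1,-0.12,-0.034,-0.237,0,0,0]
  ]
}}

```text
time_s: 3.48
eef_pos: [494.8, 76.4, 194.4]
tool_rot: [-0.436, 3.111, 0.0]
force: [2.0, 1.0, 1.9]
opening: -0.1
grasp_force: 1.0
```

```bash
python3 - <<'E'
from h import *
f=grab('side','side2');s=ctrl.state();print(toC(np.array(s['eef_pos'])),s['force'])
c=toC(cloud(f))
m=(abs(c[...,0])<150)&(abs(c[...,1])<138)&(c[...,2]>137)
p=c[m];a=np.arctan2(p[:,2]-130,90-p[:,0]);h,e=np.histogram(a,bins=np.arange(0,1.2,.04));print(dict(zip(e.round(2),h)))
cv2.imwrite('pics/crop2.png',cv2.resize(f['frame'][100:350,200:420],None,fx=2.2,fy=2.2))
E
```

```text
[-79.7615328  -10.39422695 192.7076095 ] [-0.45410945 -0.64628643 -0.17781575]
{np.float64(0.0): np.int64(6), np.float64(0.04): np.int64(0), np.float64(0.08): np.int64(0), np.float64(0.12): np.int64(0), np.float64(0.16): np.int64(1), np.float64(0.2): np.int64(12), np.float64(0.24): np.int64(16), np.float64(0.28): np.int64(72), np.float64(0.32): np.int64(877), np.float64(0.36): np.int64(3025), np.float64(0.4): np.int64(799), np.float64(0.44): np.int64(322), np.float64(0.48): np.int64(334), np.float64(0.52): np.int64(216), np.float64(0.56): np.int64(118), np.float64(0.6): np.int64(106), np.float64(0.64): np.int64(37), np.float64(0.68): np.int64(59), np.float64(0.72): np.int64(60), np.float64(0.76): np.int64(84), np.float64(0.8): np.int64(53), np.float64(0.84): np.int64(49), np.float64(0.88): np.int64(28), np.float64(0.92): np.int64(46), np.float64(0.96): np.int64(76), np.float64(1.0): np.int64(78), np.float64(1.04): np.int64(198), np.float64(1.08): np.int64(540), np.float64(1.12): np.int64(810)}
```

View pics/crop2.png

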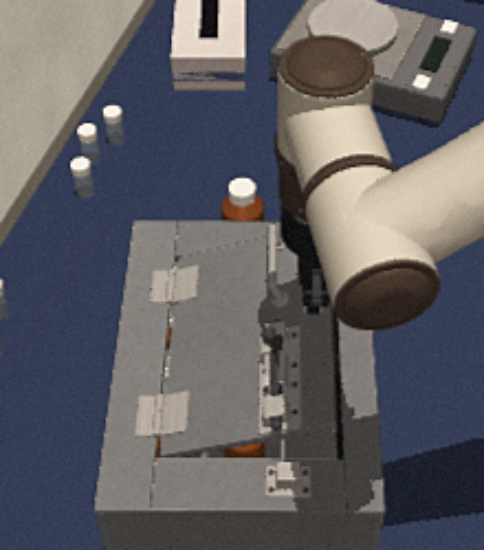

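The hatch is down to about 0.36 rad, with the fingertips on its bare strip at (313,300) and clear of the knob at (272,335). Continuing down.

>>> {"fn": "arm_command", "kwargs": {
  "steps": [
    [-1,-0.083,-0.024,-0.267,0,0,0],
    [-1,-0.083,-0.024,-0.267,0,0,0],
    [-1,-0.083,-0.024,-0.267,0,0,0],
    [-1,-0.083,-0.024,-0.267,0,0,0],
    [-1,-0.035,-0.01,-0.26,0,0,0],
    [-1,-0.035,-0.01,-0.26,0,0,0],
    [-1,-0.035,-0.01,-0.2,0,0,0],
    [-1,-0.035,-0.01,-0.15,0,0,0]
  ]
}}

```text
time_s: 4.2
eef_pos: [480.5, 72.1, 136.0]
tool_rot: [0.436, -3.11, 0.0]
force: [1.2, 0.1, 0.3]
opening: -0.3
grasp_force: 0.7
```

>>> {"fn": "arm_command", "kwargs": {
  "steps": [
    [-1,0,0,-0.08,0,0,0],
    [-1,0,0,-0.08,0,0,0],
    [-1,0,0,0,0,0,0]
  ]
}}

```text
time_s: 4.45
eef_pos: [480.1, 72.0, 131.5]
tool_rot: [0.435, -3.109, 0.001]
force: [0.5, -0.4, -0.7]
opening: -0.0
grasp_force: 0.0
```

>>> {"fn": "arm_command", "kwargs": {
  "steps": [
    [-1,0,0,-0.05,0,0,0],
    [-1,0,0,-0.05,0,0,0],
    [-1,0,0,0,0,0,0]
  ]
}}

```text
time_s: 4.7
eef_pos: [480.6, 72.1, 130.0]
tool_rot: [0.436, -3.111, 0.001]
force: [-3.0, -0.7, 6.2]
opening: 0.2
grasp_force: 3.0
```

>>> {"fn": "arm_command", "kwargs": {
  "steps": [
    [-1,0,0,-0.04,0,0,0],
    [-1,0,0,0,0,0,0]
  ]
}}

```text
time_s: 4.87
eef_pos: [480.6, 72.1, 129.9]
tool_rot: [0.437, -3.111, 0.001]
force: [-5.5, 0.1, 13.1]
opening: -0.4
grasp_force: 6.4
```

The fingers now press at 13 N with no further travel, so the hatch has reached its stop. I'll raise the tool and look.

>>> {"fn": "arm_command", "kwargs": {
  "steps": [
    [-1,0,0,0.5,0,0,0],
    [-1,0,0,1,0,0,0],
    [-1,0,0,1,0,0,0],
    [-1,-0.8,-0.8,1,0,0,0],
    [-1,-0.8,-0.8,0,0,0,0],
    [-1,0,0,0,0,0,0]
  ]
}}

```text
time_s: 5.37
eef_pos: [431.5, 24.0, 232.0]
tool_rot: [-0.432, 3.111, 0.003]
force: [-1.1, -0.1, -0.8]
opening: -0.3
grasp_force: 0.0
```

```bash
cat > look.py <<'E'
from h import *
import sys
t=sys.argv[1];ims=[]
for n in ('side','top'):
    f=grab(n,n+t);c=toC(cloud(f));print(n)
    m=(abs(c[...,0])<110)&(abs(c[...,1])<138);
    k=m&(c[...,0]<-75)&(c[...,2]<150)&(c[...,0]>-105);print(' lid strip z',np.median(c[k][:,2]), 'frame z',np.median(c[(c[...,0]<-118)&(c[...,0]>-145)&(abs(c[...,1])<190)&(c[...,2]>100)][:,2]))
    g=c[(c[...,0]<-5)&(c[...,0]>-95)&(c[...,1]>20)&(c[...,1]<135)&(c[...,2]>158)&(c[...,2]<190)]
    if len(g): print(' ball',len(g),np.median(g,0).round(1),g.min(0).round(1),g.max(0).round(1))
    h=c[(c[...,0]<-20)&(c[...,0]>-80)&(c[...,1]>-130)&(c[...,1]<-5)&(c[...,2]>152)&(c[...,2]<172)]
    if len(h): print(' handle',np.percentile(h,[3,97],axis=0).round(1).tolist())
f=load('side'+t);cv2.imwrite(f'pics/crop{t}.png',cv2.resize(f['frame'][190:350,235:385],None,fx=3.5,fy=3.5,interpolation=3))
E
python3 look.py 3
```

```text
side
 lid strip z 132.28370316547358 frame z 432.2253830092201
 ball 48 [-51.6  47.7 181.3] [-58.7  22.2 158.1] [-42.1 123.  188.6]
 handle [[-54.6, -118.5, 157.1], [-46.6, -31.3, 170.2]]
top
 lid strip z 129.69328775402232 frame z 559.435684350161
 ball 5 [-45.5 113.  160.5] [-55.1  44.8 158.2] [-43.6 123.6 186.8]
 handle [[-54.7, -120.7, 157.0], [-45.2, -53.3, 168.5]]
```

View pics/crop3.png

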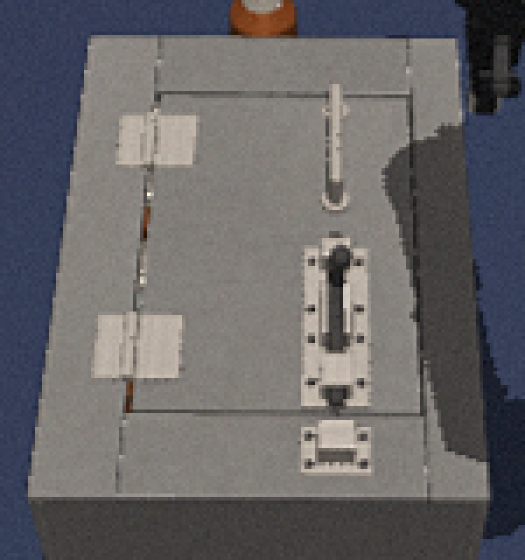

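The hatch is flush (130 mm), with the ball upright at chest (-50,46) and a clear gap behind it. I'll push the bolt with the closed fingers from behind the ball.

>>> {"fn": "arm_command", "kwargs": {
  "steps": [
    [-1,0.703,0.664,0,0,0,0],
    [-1,0.703,0.664,0,0,0,0],
    [-1,0.703,0.664,0,0,0,0],
    [-1,0.703,0.664,0,0,0,0],
    [-1,0,0,-0.73,0,0,0],
    [-1,0,0,-0.73,0,0,0],
    [-1,0,0,-0.73,0,0,0],
    [-1,0,0,0,0,0,0]
  ]
}}

```text
time_s: 6.13
eef_pos: [516.6, 105.5, 159.3]
tool_rot: [0.434, -3.101, 0.004]
force: [-0.1, -0.6, -0.9]
opening: 0.1
grasp_force: 0.0
```

```bash
python3 -c "
from h import *
s=ctrl.state();print(toC(np.array(s['eef_pos'])),s['force'])"
```

```text
[-48.78620017  11.56153207 159.34956283] [-0.12954133 -0.60075814 -0.94896809]
```

>>> {"fn": "arm_command", "kwargs": {
  "steps": [
    [-1,-0.03,-0.01,0.2,0,0,0],
    [-1,-0.073,0.257,0,0,0,0],
    [-1,-0.073,0.257,0,0,0,0],
    [-1,-0.073,0.257,0,0,0,0],
    [-1,-0.073,0.257,0,0,0,0],
    [-1,0,0,0,0,0,0]
  ]
}}

```text
time_s: 6.63
eef_pos: [510.0, 138.1, 172.4]
tool_rot: [-0.438, 3.108, 0.001]
force: [0.8, -0.1, 1.7]
opening: -0.2
grasp_force: 0.8
```

>>> {"fn": "arm_command", "kwargs": {
  "steps": [
    [-1,-0.073,0.257,0,0,0,0],
    [-1,-0.073,0.257,0,0,0,0],
    [-1,-0.073,0.257,0,0,0,0],
    [-1,0,0,0,0,0,0]
  ]
}}

```text
time_s: 6.97
eef_pos: [503.0, 161.0, 171.5]
tool_rot: [-0.438, 3.109, 0.001]
force: [1.2, 0.3, 2.3]
opening: -0.3
grasp_force: 1.1
```

```bash
python3 -c "
from h import *
s=ctrl.state();print(toC(np.array(s['eef_pos'])),np.array(s['force'])@Rz)"; python3 look.py 4
```

```text
[-46.63344159  68.74979495 171.5177532 ] [ 1.26438714 -0.02631726  2.34722295]
side
 lid strip z 132.0870893481507 frame z 132.53227120702206
 ball 53 [-53.5  89.1 182. ] [-61.   65.6 158.3] [-39.7 131.1 188.1]
top
 lid strip z 129.8078317105294 frame z 130.67258862703204
 ball 10 [-57.5  66.  173. ] [-60.5  51.3 158.6] [-49.2 114.3 189.6]
 handle [[-54.5, -120.1, 155.7], [-45.4, -33.4, 169.3]]
```

View pics/crop4.png

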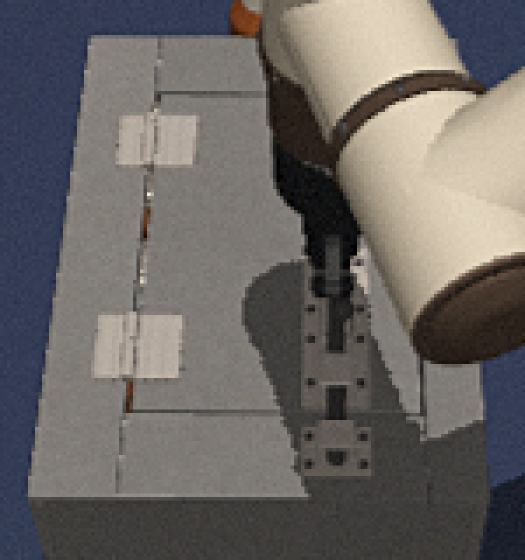

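The rod now reaches the keeper at (335,450), with the ball at y≈88. I'll keep pushing to the stop.

>>> {"fn": "arm_command", "kwargs": {
  "steps": [
    [-1,-0.14,0.17,0,0,0,0],
    [-1,-0.123,0.18,0,0,0,0],
    [-1,-0.046,0.16,0,0,0,0],
    [-1,0,0,0,0,0,0]
  ]
}}

```text
time_s: 7.4
eef_pos: [492.6, 173.7, 170.3]
tool_rot: [0.437, -3.108, 0.006]
force: [1.8, -6.6, 1.4]
opening: 0.0
grasp_force: 3.2
```

>>> {"fn": "arm_command", "kwargs": {
  "steps": [
    [-1,-0.028,0.096,0,0,0,0],
    [-1,-0.028,0.096,0,0,0,0],
    [-1,0,0,0,0,0,0]
  ]
}}

```text
time_s: 7.65
eef_pos: [490.4, 174.7, 169.9]
tool_rot: [0.436, -3.103, 0.019]
force: [7.1, -20.6, 0.9]
opening: 0.2
grasp_force: 10.0
```

```bash
python3 -c "
from h import *
s=ctrl.state();print(toC(np.array(s['eef_pos'])),np.array(s['force'])@Rz)"
```

```text
[-55.03622972  85.35290124 169.94589655] [  1.17211291 -21.76167186   0.89664431]
```

>>> {"fn": "arm_command", "kwargs": {
  "steps": [
    [-1,0.15,-0.5,0,0,0,0],
    [-1,0,0,1,0,0,0],
    [-1,0.27,-0.96,1,0,0,0],
    [-1,0.27,-0.96,0,0,0,0],
    [-1,0.27,-0.96,0,0,0,0],
    [-1,0.27,-0.96,0,0,0,0],
    [-1,0,0,0,0,0,0]
  ]
}}

```text
time_s: 8.23
eef_pos: [528.6, 48.3, 229.8]
tool_rot: [0.429, -3.111, -0.001]
force: [-0.4, 0.7, -0.4]
opening: 0.0
grasp_force: 0.0
```

```bash
python3 look.py 5; python3 -c "
from h import *
s=ctrl.state();print(toC(np.array(s['eef_pos'])),np.array(s['force'])@Rz)
for n in('side5','top5'):
  c=toC(cloud(load(n)));g=c[(c[...,2]>168)&(c[...,2]<192)&(abs(c[...,0]+50)<25)&(c[...,1]>60)&(c[...,1]<140)];print(n,len(g),g.mean(0),g.min(0),g.max(0))
  r=c[(c[...,2]>137)&(c[...,2]<156)&(abs(c[...,0]+50)<6)&(c[...,1]>178)&(c[...,1]<230)];print('rod past keeper',len(r),r.max(0) if len(r) else '')"
```

```text
side
 lid strip z 132.32567390133488 frame z 134.29748758700106
 ball 59 [-58.2 104.2 179.4] [-67.7  25.1 158.1] [-40.  125.3 189.2]
 handle [[-54.6, -92.0, 154.3], [-46.6, -30.9, 170.0]]
top
 lid strip z 129.92798249916882 frame z 131.65750593299072
 ball 23 [-60.3 102.  180.6] [-68.6  23.7 158.2] [-40.7 123.9 185.3]
 handle [[-54.6, -120.3, 156.6], [-45.0, -36.0, 169.8]]
[-52.57526976 -44.35135021 229.72678498] [ 0.03735121 -0.15553459 -0.3323535 ]
side5 40 [-60.51731507 103.50470858 181.82171204] [-67.69087019  92.58219247 169.04551418] [-53.61907395 108.93110602 189.16785309]
rod past keeper 42 [-44.90605245 197.25240377 153.89373994]
top5 20 [-61.04094799 102.07866108 180.82411441] [-68.62820305  95.16702296 174.36247071] [-52.64615334 109.50654688 185.34639412]
rod past keeper 0
```

View pics/crop5.png

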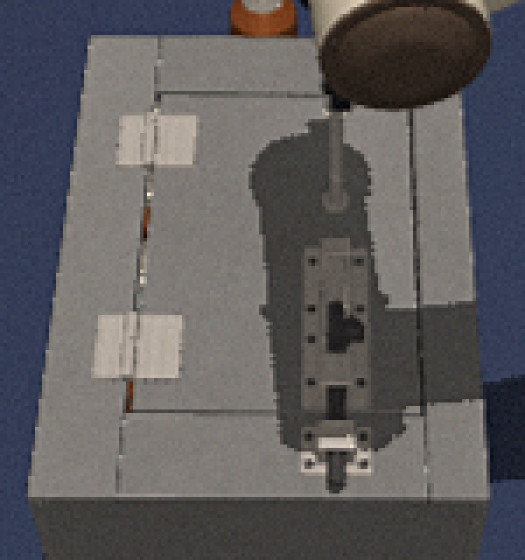

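The ball is at chest (-61,103) leaning about 0.33, which is only possible in the notch. The rod emerges past the keeper at crop (337,475). I'll move to the ball's +x side and push it toward -x.

>>> {"fn": "arm_command", "kwargs": {
  "steps": [
    [-1,-0.15,0.98,0,0,0,0],
    [-1,-0.15,0.98,0,0,0,0],
    [-1,-0.15,0.98,0,0,0,0],
    [-1,-0.15,0.98,0,0,0,0],
    [-1,-0.15,0.98,0,0,0,0],
    [-1,0,0,-0.7,0,0,0],
    [-1,0,0,-0.7,0,0,0],
    [-1,0,0,-0.7,0,0,0]
  ]
}}

```text
time_s: 9.0
eef_pos: [505.1, 200.3, 166.6]
tool_rot: [-0.441, 3.11, 0.002]
force: [0.3, 0.3, -0.6]
opening: 0.2
grasp_force: 0.0
```

>>> {"fn": "arm_command", "kwargs": {
  "steps": [
    [-1,0,0,0,0,0,0],
    [-1,-0.1,-0.028,0,0,0,0]
  ]
}}

```text
time_s: 9.17
eef_pos: [502.5, 197.9, 166.6]
tool_rot: [0.438, -3.109, 0.002]
force: [0.3, -0.2, 0.3]
opening: -0.0
grasp_force: 0.0
```

```bash
python3 -c "
from h import *
s=ctrl.state();print(toC(np.array(s['eef_pos'])),np.array(s['force'])@Rz)"
```

```text
[-37.02280277 104.31642457 166.59195352] [ 0.1862206  -0.29231106  0.33970741]
```

>>> {"fn": "arm_command", "kwargs": {
  "steps": [
    [-1,-0.135,-0.038,-0.02,0,0,0],
    [-1,-0.135,-0.038,-0.02,0,0,0],
    [-1,-0.135,-0.038,-0.02,0,0,0],
    [-1,-0.135,-0.038,-0.02,0,0,0],
    [-1,-0.135,-0.038,-0.02,0,0,0],
    [-1,0,0,0,0,0,0]
  ]
}}

```text
time_s: 9.67
eef_pos: [482.3, 191.1, 164.9]
tool_rot: [-0.436, 3.111, 0.001]
force: [0.2, 0.8, 0.5]
opening: -0.0
grasp_force: 0.3
```

```bash
python3 look.py 6; python3 -c "
from h import *
s=ctrl.state();print(toC(np.array(s['eef_pos'])),np.array(s['force'])@Rz)"
```

```text
side
 lid strip z 132.17143022444975 frame z 132.3406887851553
 ball 29 [-77.1 105.3 172.4] [-81.9  96.3 158.3] [-42.3 126.3 177.2]
top
 lid strip z 130.07217252783266 frame z 130.4678193220784
 ball 32 [-72.9 100.5 172.4] [-82.7  21.8 158.4] [-40.3 108.5 186.1]
 handle [[-55.1, -120.1, 157.1], [-45.1, -33.5, 168.4]]
[-58.08062208 103.17410948 164.74327173] [ 0.76674022 -0.41283996  0.34834407]
```

View pics/crop6.png

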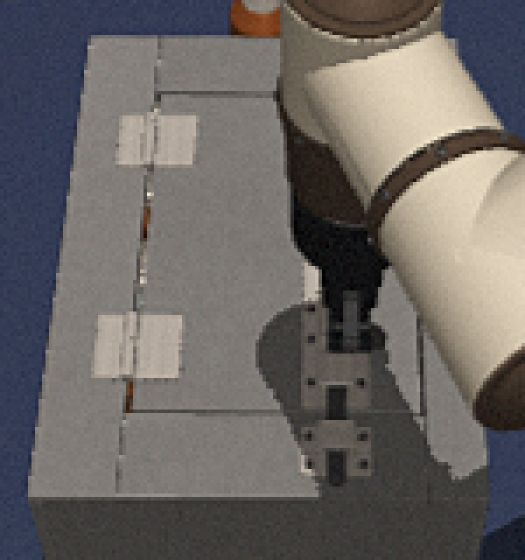

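The ball is leaning about 0.8 at (375,340). I'll lift, move over it and press down.

>>> {"fn": "arm_command", "kwargs": {
  "steps": [
    [-1,0.05,0.014,0.8,0,0,0],
    [-1,-0.35,-0.1,0,0,0,0],
    [-1,-0.35,-0.1,0,0,0,0],
    [-1,0,0,-0.25,0,0,0],
    [-1,0,0,-0.25,0,0,0],
    [-1,0,0,-0.25,0,0,0],
    [-1,0,0,0,0,0,0]
  ]
}}

```text
time_s: 10.35
eef_pos: [462.0, 184.8, 163.5]
tool_rot: [0.435, -3.107, 0.003]
force: [-0.6, -0.4, -0.3]
opening: -0.1
grasp_force: 0.0
```

>>> {"fn": "arm_command", "kwargs": {
  "steps": [
    [-1,0,0,-0.15,0,0,0],
    [-1,0,0,-0.15,0,0,0],
    [-1,0,0,0,0,0,0]
  ]
}}

```text
time_s: 10.6
eef_pos: [463.4, 185.7, 155.7]
tool_rot: [0.435, -3.11, 0.001]
force: [-0.2, -0.0, 0.8]
opening: 0.0
grasp_force: 0.0
```

```bash
python3 -c "
from h import *
s=ctrl.state();print(toC(np.array(s['eef_pos'])),np.array(s['force'])@Rz)"
```

```text
[-78.01302248 103.32851839 155.74956188] [-0.22819738  0.02321059  0.84207441]
```

>>> {"fn": "arm_command", "kwargs": {
  "steps": [
    [-1,0,0,-0.07,0,0,0],
    [-1,0,0,0,0,0,0]
  ]
}}

```text
time_s: 10.77
eef_pos: [463.6, 185.8, 154.5]
tool_rot: [0.436, -3.111, 0.0]
force: [0.4, 1.0, 0.3]
opening: -0.1
grasp_force: 0.0
```

>>> {"fn": "arm_command", "kwargs": {
  "steps": [
    [-1,0,0,-0.06,0,0,0],
    [-1,0,0,0,0,0,0]
  ]
}}

```text
time_s: 10.93
eef_pos: [463.7, 185.9, 153.2]
tool_rot: [-0.436, 3.111, 0.0]
force: [-0.6, 0.6, 1.2]
opening: -0.1
grasp_force: 0.7
```

>>> {"fn": "arm_command", "kwargs": {
  "steps": [
    [-1,0,0,-0.05,0,0,0],
    [-1,0,0,0,0,0,0]
  ]
}}

```text
time_s: 11.1
eef_pos: [463.9, 185.9, 152.7]
tool_rot: [-0.437, 3.11, 0.0]
force: [-2.1, 0.1, 5.7]
opening: 0.1
grasp_force: 3.3
```

>>> {"fn": "arm_command", "kwargs": {
  "steps": [
    [-1,0,0,-0.06,0,0,0],
    [-1,0,0,0,0,0,0]
  ]
}}

```text
time_s: 11.27
eef_pos: [463.9, 185.9, 152.1]
tool_rot: [-0.437, 3.109, -0.0]
force: [-5.1, -0.6, 13.4]
opening: 0.5
grasp_force: 6.7
```

>>> {"fn": "arm_command", "kwargs": {
  "steps": [
    [-1,0,0,0.5,0,0,0],
    [-1,0,0,1,0,0,0],
    [-1,0.27,-0.96,1,0,0,0],
    [-1,0.27,-0.96,0,0,0,0],
    [-1,0.27,-0.96,0,0,0,0],
    [-1,0.27,-0.96,0,0,0,0],
    [-1,0.27,-0.96,0,0,0,0],
    [-1,0,0,0,0,0,0]
  ]
}}

```text
time_s: 11.93
eef_pos: [504.4, 38.8, 224.1]
tool_rot: [0.429, -3.112, 0.001]
force: [-0.3, 0.0, -0.6]
opening: -0.3
grasp_force: 0.0
```

```bash
python3 look.py 7; python3 -c "
from h import *
s=ctrl.state();print(toC(np.array(s['eef_pos'])))
for n in('side7','top7'):
  c=toC(cloud(load(n)));g=c[(c[...,2]>142)&(c[...,2]<192)&(c[...,0]<-70)&(c[...,0]>-100)&(c[...,1]>60)&(c[...,1]<140)];print(n,len(g),g.mean(0),g.min(0),g.max(0))
  r=c[(c[...,2]>137)&(c[...,2]<156)&(abs(c[...,0]+50)<6)&(c[...,1]>178)&(c[...,1]<230)];print('rod past keeper',len(r),r.max(0) if len(r) else '')
f=load('side7');cv2.imwrite('pics/z7.png',cv2.resize(f['frame'][255:340,310:360],None,fx=7,fy=7,interpolation=2))"
```

```text
side
 lid strip z 132.367756567781 frame z 136.00863787008456
 ball 7 [-58.6  59.8 158.5] [-59.3  22.  158.2] [-44.4 131.  159.5]
 handle [[-54.6, -118.2, 156.5], [-46.6, -31.1, 170.0]]
top
 lid strip z 130.11409003738106 frame z 137.26115993111262
 handle [[-54.9, -123.2, 155.7], [-45.9, -105.6, 168.3]]
[-78.60209955 -46.6675837  223.98975595]
side7 47 [-81.21817508 103.31630736 151.5523805 ] [-89.86453982  94.49607152 143.4787152 ] [-70.79679133 109.32361535 157.67391065]
rod past keeper 41 [-44.89851207 198.30036459 153.1723678 ]
top7 24 [-81.99411707 102.0525322  149.65836767] [-91.76394409  95.48374253 143.17278766] [-70.49592343 109.66784888 157.58623395]
rod past keeper 0
```

View pics/z7.png

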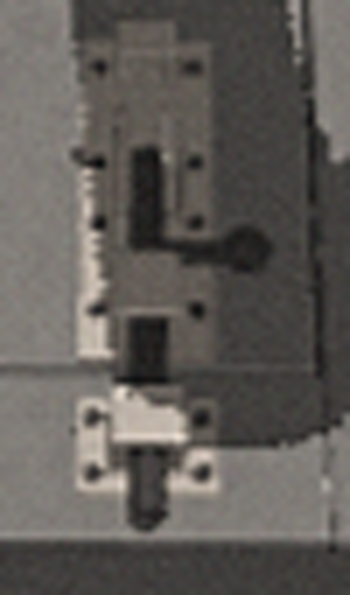

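The knob is flat at (245,245), the rod is through the keeper and the hatch is flush. I'll push the lying ball once toward +y, to be sure the bolt is at its stop.

>>> {"fn": "arm_command", "kwargs": {
  "steps": [
    [-1,-0.32,0.9,0,0,0,0],
    [-1,-0.32,0.9,0,0,0,0],
    [-1,-0.32,0.9,0,0,0,0],
    [-1,-0.32,0.9,0,0,0,0],
    [-1,0,0,-0.68,0,0,0],
    [-1,0,0,-0.68,0,0,0],
    [-1,0,0,-0.68,0,0,0],
    [-1,0,0,-0.6,0,0,0]
  ]
}}

```text
time_s: 12.7
eef_pos: [464.6, 151.5, 144.0]
tool_rot: [0.439, -3.111, -0.0]
force: [-0.3, -0.4, 0.0]
opening: -0.1
grasp_force: 0.0
```

>>> {"fn": "arm_command", "kwargs": {
  "steps": [
    [-1,0,0,0,0,0,0],
    [-1,-0.055,0.192,0,0,0,0],
    [-1,-0.055,0.192,0,0,0,0],
    [-1,0,0,0,0,0,0]
  ]
}}

```text
time_s: 13.03
eef_pos: [462.8, 163.6, 146.5]
tool_rot: [-0.438, 3.108, 0.002]
force: [-0.1, 2.0, 0.3]
opening: -0.1
grasp_force: 0.0
```

>>> {"fn": "arm_command", "kwargs": {
  "steps": [
    [-1,-0.018,0.064,0,0,0,0],
    [-1,-0.018,0.064,0,0,0,0],
    [-1,0,0,0,0,0,0]
  ]
}}

```text
time_s: 13.28
eef_pos: [461.3, 166.1, 145.7]
tool_rot: [-0.436, 3.11, 0.001]
force: [-0.0, 0.8, 0.2]
opening: 0.1
grasp_force: 0.0
```

```bash
python3 -c "
from h import *
s=ctrl.state();print(toC(np.array(s['eef_pos'])),np.array(s['force'])@Rz)"
```

```text
[-85.41308555  85.0360208  145.70349919] [0.19684566 0.79952172 0.24588702]
```

>>> {"fn": "arm_command", "kwargs": {
  "steps": [
    [-1,-0.018,0.064,0,0,0,0],
    [-1,-0.018,0.064,0,0,0,0],
    [-1,0,0,0,0,0,0]
  ]
}}

```text
time_s: 13.53
eef_pos: [460.1, 169.0, 145.5]
tool_rot: [-0.436, 3.111, -0.002]
force: [1.2, -2.9, 2.2]
opening: 0.1
grasp_force: 1.7
```

>>> {"fn": "arm_command", "kwargs": {
  "steps": [
    [-1,-0.018,0.032,0,0,0,0],
    [-1,-0.009,0.032,0,0,0,0],
    [-1,0,0,0,0,0,0]
  ]
}}

```text
time_s: 13.78
eef_pos: [459.7, 169.8, 145.5]
tool_rot: [-0.437, 3.111, -0.005]
force: [2.8, -8.6, 2.4]
opening: -0.1
grasp_force: 4.4
```

```bash
python3 -c "
from h import *
s=ctrl.state();print(toC(np.array(s['eef_pos'])),np.array(s['force'])@Rz)"
```

```text
[-85.900031    89.03482309 145.51933609] [ 0.36965778 -9.09112464  2.39627384]
```

>>> {"fn": "arm_command", "kwargs": {
  "steps": [
    [-1,-0.018,0.064,0,0,0,0],
    [-1,0,0,0,0,0,0],
    [-1,0,0,0,0,0,0]
  ]
}}

```text
time_s: 14.03
eef_pos: [459.5, 170.4, 145.6]
tool_rot: [0.436, -3.111, 0.008]
force: [6.8, -11.9, 3.7]
opening: 0.1
grasp_force: 7.9
```

>>> {"fn": "arm_command", "kwargs": {
  "steps": [
    [-1,0.12,-0.4,0,0,0,0],
    [-1,0,0,0.8,0,0,0],
    [-1,0,0,1,0,0,0],
    [-1,0.27,-0.96,1,0,0,0],
    [-1,0.27,-0.96,0,0,0,0],
    [-1,0.27,-0.96,0,0,0,0],
    [-1,0.27,-0.96,0,0,0,0],
    [-1,0,0,0,0,0,0]
  ]
}}

```text
time_s: 14.7
eef_pos: [495.0, 43.6, 228.4]
tool_rot: [-0.429, 3.112, 0.0]
force: [0.6, -0.7, 0.0]
opening: 0.0
grasp_force: 0.0
```

```bash
python3 look.py 8; python3 -c "
from h import *
for n in('side8','top8'):
  c=toC(cloud(load(n)));g=c[(c[...,2]>142)&(c[...,2]<192)&(c[...,0]<-70)&(c[...,0]>-100)&(c[...,1]>60)&(c[...,1]<140)];print(n,len(g),g.mean(0),g.min(0),g.max(0))
  r=c[(c[...,2]>137)&(c[...,2]<156)&(abs(c[...,0]+50)<6)&(c[...,1]>178)&(c[...,1]<230)];print('rod past keeper',len(r),r.max(0) if len(r) else '')
  f=c[(c[...,1]>202)&(c[...,1]<330)&(c[...,2]>60)&(c[...,2]<125)&(abs(c[...,0])<150)];b=c[(c[...,1]<-202)&(c[...,1]>-330)&(c[...,2]>60)&(c[...,2]<125)&(abs(c[...,0])<150)]
  for g in (f,b): print(np.percentile(g,[2,98],axis=0).round(0).tolist())
"
```

```text
side
 lid strip z 132.39091082540995 frame z 524.8367605378332
 ball 8 [-51.7 116.6 158.5] [-59.   24.8 158. ] [-42.4 130.5 159.6]
 handle [[-54.6, -119.4, 155.6], [-46.6, -31.6, 169.9]]
top
 lid strip z 129.86960447565775 frame z 528.771009100622
 handle [[-54.3, -122.2, 158.4], [-46.3, -97.4, 169.1]]
side8 47 [-81.22751307 103.23146201 151.41312351] [-89.94300545  93.08131567 143.22273328] [-70.73125807 109.8074879  157.72103571]
rod past keeper 42 [-44.9220448  197.19982597 152.93160961]
[[47.0, 257.0, 63.0], [87.0, 301.0, 114.0]]
[[-14.0, -301.0, 65.0], [38.0, -260.0, 111.0]]
top8 22 [-83.08973331 102.13184663 149.95241483] [-90.40593649  94.54665101 144.74163705] [-73.28665847 109.51362586 156.91758033]
rod past keeper 0 
[[48.0, 253.0, 61.0], [83.0, 299.0, 114.0]]
[[-15.0, -310.0, 63.0], [39.0, -258.0, 110.0]]
```

The ball hasn't moved under about 14 N, so the bolt is at its stop. The knob is flat, and the flacon and bottle are where they were. Handing in.

```bash
python3 -c "
from station import ctrl
print(ctrl.hand_in())"
```

```text
the job is handed in; nothing more can be done
None
```

I closed the hatch fully, slid the bolt home to its stop through the keeper and turned the knob down flat in its notch. The bottle and flacon stand where they were, and the job was handed in after about 15 s (no verdict returned).

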